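# Press a bar sample home with the bench clamp

## Task

One of the two bench clamps has a square bar sample lying in its channel. Squeeze that clamp's trigger repeatedly until its jaw has pushed the sample fully home against the fixed stop and holds it tight there with the trigger let go; then press its release tab down and hold it until the jaw has run all the way back, leaving the sample at the stop and the tab up. Leave the empty clamp alone.

Things in the scene. Friction and masses are not known exactly. Their poses are not given: they have to be found in the camera images.
- squeeze (a point): Point on the loaded clamp midway between its two upright black trigger paddles, 85 mm above the table. Axes: x along the bar to the jaws, y from paddle to paddle, z up. Paddles: 30 mm along x, 8 mm thick, 42 to 108 mm above the table, 60 mm over their outer faces at rest, 42 mm when squeezed. Pinch them across y from above. Between them only the grey housing, 24 mm wide, 58 mm high.
- trigger (a joint): How far each of the loaded clamp's paddles is squeezed in: 0 at rest, 0.009 m fully in (about 7 N, up to 20 N when tight); linked, they move equally and spring back. A full squeeze moves the jaw 12 to 24 mm; let go, the ratchet keeps it but for at most 4 mm. Open fully back to 0 between squeezes. Once the sample is tight a slip spring lets the trigger still go in, so more squeezes do no harm.
- jaw (a joint): Moving jaw of the loaded clamp, a 42 mm wide grey block on a steel bar, with a sprung black pad (8 mm of give). 0: fully open, pad 100 mm from the stop; grows as it closes towards the stop (along -x), at most 0.063 m. Starts at 0 to 0.02. Above 0.053 the sample is tight against the stop. A light spring runs it back to 0 in about 2 s while the release tab is held down.
- tab_top (a point): Centre of the top of the loaded clamp's release tab: ridged steel, 28 mm (x) by 22 mm (y), on top of the housing, 46 mm from the squeeze point towards the jaws (+x), 70 mm above the table at rest. Axes as squeeze. Press straight down.
- tab (a joint): Travel of the loaded clamp's release tab: 0 up, 0.008 m fully down. It springs up; 2.5 N to start, 4.5 N fully down. The jaw is freed beyond about 4 mm.
- stop (a point): Middle of the face of the loaded clamp's fixed stop, an upright steel plate 46 mm wide at the paddle end of the channel, 80 mm from the squeeze point; the face looks along +x, to the jaw. Axes as squeeze.
- sample: Plain aluminium square bar, 50 mm long (x, along the channel) by 30 by 30 mm, 0.12 kg, loose in the loaded clamp's channel. Origin at the centre of its underside, 34 mm above the table. Home, the origin is 25 mm from the stop along x; it starts 12 to 26 mm short of that.
- sp_trigger (a joint): Trigger of the other clamp, an identical one with an empty channel: 0 at rest. Leave alone.
- sp_tab (a joint): Release tab of the empty clamp: 0 up. Leave alone.
Mind the look-alikes: they are no part of the job. What is shaped like the sample but red or yellow is not meant.

How it is judged:
On the way:
1. the loaded clamp holds the sample against the stop by itself, trigger let go (x of sample in the frame of stop below 0.029 m and value of joint jaw above 0.0505 m and value of joint each of trigger, tab below 0.002 m), for 0.2 s.
At the end, for the whole second after the job is handed in: The sample lies in the channel within 6 mm of the stop and in line with it (10 degrees), at rest; the jaw is back within 10 mm of fully open; trigger and tab are let go (x of sample in the frame of stop between 0.02 and 0.031 m and z of sample in the frame of stop below -0.01 m and angle between the x axis of sample and the x axis of stop, either way round below 0.17 rad and value of joint jaw below 0.01 m and value of joint each of tab, trigger below 0.002 m and linear speed of sample below 0.01 m/s); the robot touches nothing.
It fails at once if the empty clamp's trigger or release tab is worked (value of joint any of sp_trigger, sp_tab above 0.004 m).
It also fails if it takes over 45 s, if anything falls off the work surface, if the arm or the gripper's body presses on something with over 40 N, if the wrist force passes 120 N, or if a joint passes its speed limit or range.

## Robot

A 7-joint arm with a two-finger parallel gripper is mounted at the origin on the work surface. World frame = base frame: x ahead of the robot, y to its left, z up, the work surface at z = 0. Lengths are in m, angles in rad, forces in N, time in s.
With the tool pointing down it reaches from about 0.4 to 0.9 m from the base axis. Payload 5.5 kg.
Tool frame: the origin (TCP) lies midway between the tips of the shut fingers; the grasp point (between the pads) lies 19 mm behind it (manip.grip_depth is the distance from the TCP to the grasp point, in m); z points along the fingers, y is the line along which they close (so a half turn about z gives the same grasp; the last joint's range is limited). The gripper opens to 92 mm and grips with 3 to 60 N. Pads are 19 mm wide; open, the fingers measure 130 mm over their backs; the gripper's body (75 mm by 190 mm) begins 47 mm behind the grasp point.
Start: joints at [1.418, 0.501, -0.427, 1.55, 0.221, 1.138, -0.21], TCP at [0.263, -0.595, 0.227] pointing down, gripper open.
Joint ranges: [-2.88, 2.88], [-0.31, 2.03], [-1.54, 1.56], [0.2, 2.42], [-1.41, 4.55], [0.19, 2.02], [-2.57, 2.57]. Speed limits (rad/s): [2.57, 2.57, 3.14, 3.14, 3.14, 3.14, 3.14].

## Interface

Orientations are given as a unit quaternion [x, y, z, w].
In Python, from bench import manip, effector, viewer gives the robot as it stands. Calls block until the motion is done:
- manip.move_pose(position, orientation): joint-space move of the TCP to a pose.
- manip.servo_line(position, ori=None, vel=0.15): straight line of the TCP; ori=None keeps the orientation; vel is the mean speed in m/s.
- manip.movej(angles): joint-space move.
- effector.open_jaws() and effector.close(f_grip=None): open the fingers fully, or close them until they stop; f_grip is the grip in N (None keeps the last).
- manip.sleep(seconds).
- manip.solve_ik(position, orientation): joint angles nearest the present ones, or None.
- viewer.get_image(name): name is "scene" or "side" or "wrist"; returns the picture (400x640x3 uint8, red, green, blue); there is no depth.
- viewer.get_calibration(name): a dict with "vfov" (degrees; the focal length in pixels is half the picture's height over the tangent of half this angle, whatever the lens; pixels are square), "cx", "cy" (the principal point, pixels), "dist_coeffs" ([k1, k2, p1, p2, k3] as OpenCV has them; the pictures are not rectified), "eye" and "attitude" of the camera in the world. Camera axes: x right, y down, z forward; pixel columns grow to the right and rows downward; lengths in m; the calibration is good to about 2 mm. A picture is of the moment at which its call begins: read the wrist's pose just before it. get_calibration takes no time and is no camera call; for the wrist camera it gives the pose at the moment of the call.
A pose or a line that the arm cannot do raises manip.PlanningError and nothing moves.
- manip.hand_in(): hands the job in; it is judged then, once.
Readings, each from a call of its own:
- manip.current_clock(): time.
- manip.current_q(): joint angles.
- manip.current_joint_velocities(): joint speeds.
- manip.current_tau(): joint torques, N m.
- manip.current_tool_pos(): TCP position.
- manip.current_tcp_rot(): TCP orientation.
- manip.current_force(): force on the tool from outside, world axes, zero at the start.
- manip.current_wrist_torque(): the same for the moment, N m.
- manip.current_finger_gap(): finger opening in m.
- manip.current_gripper_force(): force on a finger pad.
Only numpy, scipy, OpenCV 4.12 (cv2) and the standard library are available. Lean on these libraries where they do the work, as an engineer would, in place of code of your own. Each camera call takes 0.05 s, during which the arm holds its last target. There are 200 camera calls.

## Working session

There is one attempt and no reset: what is moved stays moved. The work goes in short steps, each a Python script; the robot and the scene stay as the last script left them, time stands still between calls to the robot, and variables do not carry over. Pictures are saved under pics/ and viewed, at most 10 in all, crops included, and the job is handed in when it is done.

```bash
mkdir -p pics; ls; cat > h.py <<'E'
import numpy as np, cv2
from scipy.spatial.transform import Rotation as R
from bench import manip, effector, viewer
def K(c):
    f=200/np.tan(np.radians(c['vfov'])/2)
    return np.array([[f,0,c['cx']],[0,f,c['cy']],[0,0,1]])
def rot(a):
    a=np.array(a,float)
    return R.from_quat(a).as_matrix() if a.size==4 else a.reshape(3,3)
def ray(c,uv):
    p=cv2.undistortPoints(np.array(uv,float).reshape(-1,1,2),K(c),np.array(c['dist_coeffs'],float)).reshape(-1,2)
    return (rot(c['attitude'])@np.c_[p,np.ones(len(p))].T).T
def onplane(c,uv,z):
    d=ray(c,uv);e=np.array(c['eye'],float)
    return e+d*((z-e[2])/d[:,2])[:,None]
def proj(c,P):
    Rm=rot(c['attitude']);q=(np.array(P,float).reshape(-1,3)-np.array(c['eye']))@Rm
    return cv2.projectPoints(q,np.zeros(3),np.zeros(3),K(c),np.array(c['dist_coeffs'],float))[0].reshape(-1,2)
def snap(n,f):
    c=viewer.get_calibration(n);im=viewer.get_image(n)
    cv2.imwrite(f'pics/{f}.png',im[:,:,::-1]);return c,im
E
python3 - <<'E'
from h import *
for n in('scene','side'):
    c,im=snap(n,n+'0');print(n,c)
print(manip.current_clock(),manip.current_tcp_rot())
E
```

```text
pics
scene {'vfov': 55.30487287924181, 'cx': 314.3741074849992, 'cy': 199.0805938160757, 'dist_coeffs': array([-0.02884652,  0.        ,  0.        ,  0.        ,  0.        ]), 'eye': array([ 1.08616067, -0.33839467,  0.64476258]), 'attitude': array([ 0.81344249,  0.38796716, -0.19375905, -0.38762126])}
side {'vfov': 53.58403391352059, 'cx': 323.9401982195592, 'cy': 198.1347067056432, 'dist_coeffs': array([0.0066267, 0.       , 0.       , 0.       , 0.       ]), 'eye': array([0.30520536, 0.51478522, 0.66637455]), 'attitude': array([-0.23624819,  0.90547969, -0.3436602 ,  0.07868285])}
0.1 [ 9.78456895e-01  2.06449287e-01 -1.58647968e-04 -8.77941896e-04]
```

View pics/scene0.png

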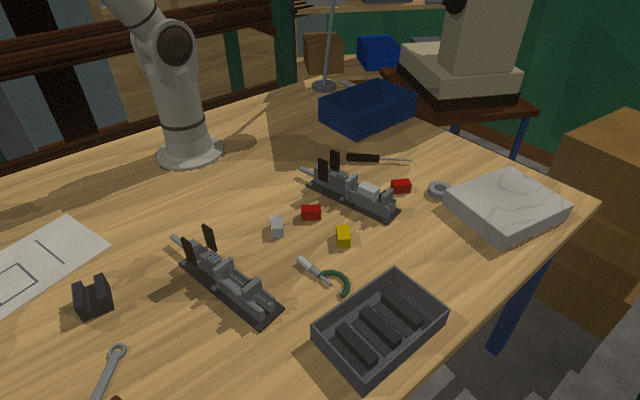

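View pics/side0.png

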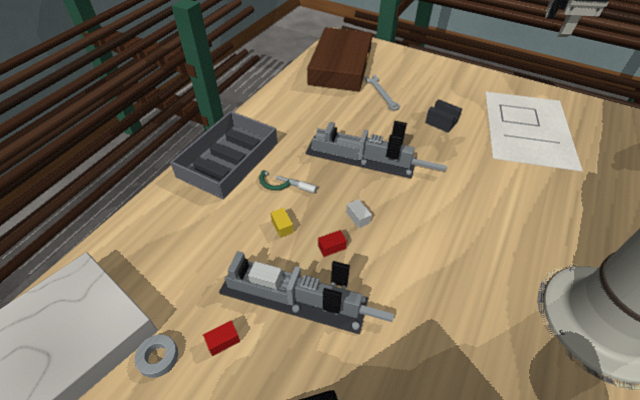

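The loaded clamp is at about (355,190) in scene, with its paddles at (323,170) and (335,158). In side it is at about (295,290), with paddles at (341,272) and (332,299). The empty clamp is at (225,280) in scene and (365,150) in side. Next I'll enlarge the loaded one in both views.

```bash
python3 - <<'E'
import cv2,numpy as np
a=cv2.imread('pics/scene0.png')[140:230,295:415]; b=cv2.imread('pics/side0.png')[240:340,210:400]
a=cv2.resize(a,None,fx=4,fy=4,interpolation=cv2.INTER_CUBIC)[:,:]
b=cv2.resize(b,None,fx=4,fy=4,interpolation=cv2.INTER_CUBIC)
a=cv2.resize(a,(360,270));b=cv2.resize(b,(760,400))[:,:]
cv2.imwrite('pics/z.png',cv2.resize(cv2.imread('pics/scene0.png')[140:230,295:415],(792,594),interpolation=cv2.INTER_CUBIC))
cv2.imwrite('pics/z2.png',b)
E
```

```text
(no output)
```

View pics/z.png

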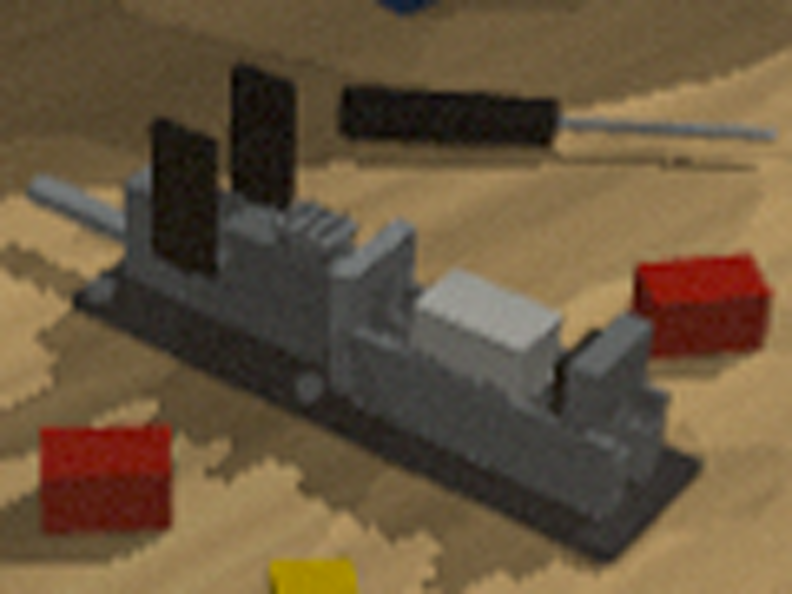

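View pics/z2.png

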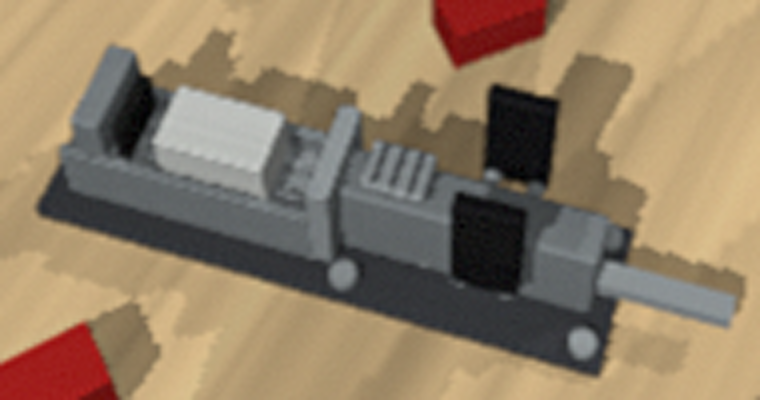

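The zooms show, for the loaded clamp: paddle tops in scene-zoom at (153,120)-(217,138) and (232,65)-(296,80); in side-zoom at (455,195)-(525,208) and (492,87)-(557,100). The ridged tab is at (318,225) and (400,165). The jaw is at the far end from the paddles.

```bash
python3 - <<'E'
from h import *
cs,cd=viewer.get_calibration('scene'),viewer.get_calibration('side')
A=np.array([[153,120],[217,138],[232,65],[296,80],[318,222]])/6.6+[295,140]
B=np.array([[455,195],[525,208],[492,87],[557,100],[400,163]])/4+[210,240]
for c,p in((cs,A),(cd,B)):
    q=onplane(c,p[:4],.108);print(q.round(4).tolist(),'mid',q.mean(0).round(4)); print('tab',onplane(c,p[4:],.07).round(4))
E
```

```text
[[0.4298, 0.1884, 0.108], [0.4559, 0.1993, 0.108], [0.4183, 0.2391, 0.108], [0.4436, 0.2514, 0.108]] mid [0.4369 0.2195 0.108 ]
tab [[0.4838 0.2287 0.07  ]]
[[0.4412, 0.2451, 0.108], [0.4148, 0.2366, 0.108], [0.4517, 0.1945, 0.108], [0.4256, 0.1869, 0.108]] mid [0.4334 0.2158 0.108 ]
tab [[0.478 0.225 0.07 ]]
```

```bash
cat >> h.py <<'E'
def quat(yaw,flip=False):
    y=yaw+np.pi/2+(np.pi if flip else 0)
    Y=np.array([np.cos(y),np.sin(y),0]);Z=np.array([0,0,-1.])
    return R.from_matrix(np.c_[np.cross(Y,Z),Y,Z]).as_quat()
E
python3 - <<'E'
from h import *
yaw=np.radians(14);p=[.435,.218,.25]
for f in(0,1): 
    q=manip.solve_ik(p,quat(yaw,f));print(f,None if q is None else np.round(q,2))
E
```

```text
0 [ 0.53  0.41 -1.29  1.91  0.43  1.15  0.9 ]
1 [-0.14  0.17 -0.43  1.92  0.08  1.06 -1.92]
```

```bash
python3 - <<'E'
from h import *
p=[.435,.218,.25]
manip.move_pose(p,quat(np.radians(14),1))
c,im=snap('wrist','w1');print(c,manip.current_clock(),manip.current_tool_pos())
print(proj(c,[[.435,.218,.108]]))
E
```

```text
{'vfov': 71.8777391757068, 'cx': 318.0616533655185, 'cy': 199.61156998984353, 'dist_coeffs': array([-0.01749139,  0.        ,  0.        ,  0.        ,  0.        ]), 'eye': array([0.50004946, 0.23270219, 0.40784259]), 'attitude': array([ 0.78110988, -0.6117298 , -0.07691164,  0.09868433])} 3.0667 [0.43544749 0.21725787 0.24990717]
[[316.71672049 190.75943463]]
```

View pics/w1.png

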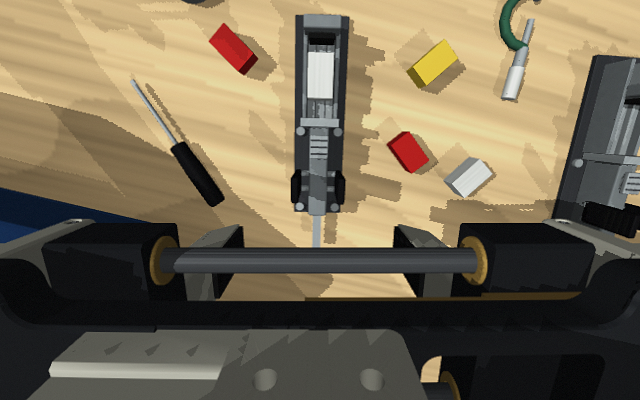

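The wrist view shows the clamp almost upright, with paddles at about (296,187) and (340,187), tab at (319,146) and sample top at (320,75). The other clamp stays well to the right.

```bash
python3 - <<'E'
import sys
from h import *
im=cv2.imread('pics/w1.png');c=viewer.get_calibration('wrist')
g=im.max(2)
m=(g<45).astype(np.uint8);m[:165]=0;m[215:]=0;m[:,:285]=0;m[:,352:]=0
n,l,s,ce=cv2.connectedComponentsWithStats(m)
for i in range(1,n):
    if s[i,4]>40: print(s[i],ce[i])
w=((im.min(2)>150)&(np.ptp(im.astype(int),2)<25)).astype(np.uint8);w[:40]=0;w[110:]=0;w[:,:295]=0;w[:,350:]=0
ct=max(cv2.findContours(w,0,2)[0],key=cv2.contourArea);r=cv2.minAreaRect(ct);print(r)
print('sample',onplane(c,cv2.boxPoints(r),.064).round(4),onplane(c,[r[0]],.064).round(4))
cv2.imwrite('pics/w1z.png',cv2.resize(im[110:220,270:370],(720,594)[::1] if 0 else (540,594),interpolation=cv2.INTER_CUBIC))
E
```

```text
[326 165  19  47 576] [335.43055556 186.67013889]
[291 169  11  35 305] [295.80655738 185.93442623]
((320.23541259765625, 73.64170837402344), (25.447973251342773, 47.260520935058594), 1.3019527196884155)
sample [[0.5325 0.254  0.064 ]
 [0.5822 0.2646 0.064 ]
 [0.5885 0.2364 0.064 ]
 [0.539  0.2248 0.064 ]] [[0.561 0.245 0.064]]
```

View pics/w1z.png

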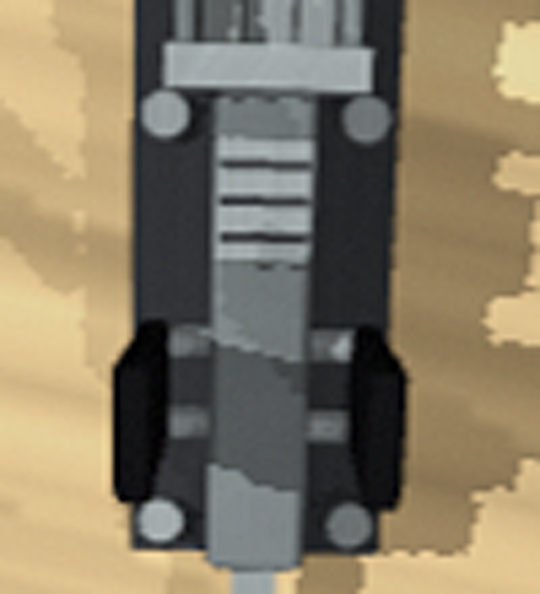

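Zoom: paddle tops' outer edges run (115,368)-(117,498) and (405,375)-(397,505), and the tab is centred at (263,199).

```bash
python3 - <<'E'
from h import *
c=viewer.get_calibration('wrist')
z=lambda a:np.array(a,float)/5.4+[270,110]
q=onplane(c,z([[115,368],[117,498],[405,375],[397,505]]),.108);print(q.round(4),q.mean(0))
print('width',np.linalg.norm(q[:2].mean(0)-q[2:].mean(0)))
t=onplane(c,z([[263,199]]),.07)[0];m=q.mean(0);s=np.array([.561,.245])
for a in(t[:2]-m[:2],s-m[:2]): print(np.linalg.norm(a),np.degrees(np.arctan2(a[1],a[0])))
print(t)
E
```

```text
[[0.4421 0.2486 0.108 ]
 [0.4154 0.2423 0.108 ]
 [0.4548 0.1909 0.108 ]
 [0.4279 0.1852 0.108 ]] [0.43504207 0.21673649 0.108     ]
width 0.058759035048581154
0.04600759333588013 12.638165562126177
0.12908999145119893 12.647028654644327
[0.47993496 0.22680265 0.07      ]
```

```bash
python3 - <<'E'
from h import *
q=quat(np.radians(12.64),1);P=np.array([.435,.2167])
manip.move_pose([*P,.16],q)
manip.servo_line([*P,.066],vel=.1)
print(manip.current_clock(),manip.current_tool_pos(),manip.current_force().round(1) if hasattr(manip.current_force(),'round') else manip.current_force())
for i in range(3):
    effector.close(f_grip=30); manip.sleep(.2)
    g,f,w=manip.current_finger_gap(),manip.current_gripper_force(),np.round(manip.current_force(),1)
    effector.open_jaws(); manip.sleep(.2)
    print(g,f,w,manip.current_finger_gap(),manip.current_clock())
snap('side','s1')
a=cv2.imread('pics/side0.png')[240:340,200:400];b=cv2.imread('pics/s1.png')[240:340,200:400]
cv2.imwrite('pics/s1z.png',cv2.resize(np.vstack([a,b]),(600,600),interpolation=cv2.INTER_CUBIC))
E
```

```text
4.6083 [0.43555517 0.21704259 0.06660431] [ 0.6 -0.7 -0.6]
0.04117320882412439 29.989964962005615 [-1.6  4.9  0.7] 0.09148681104025003 6.8167
0.04094886387539134 29.981774389743805 [-1.4  5.4 -1.9] 0.09168673580524479 9.025
0.04109969988943427 29.981818199157715 [-1.4  5.7 -1.2] 0.09227478409460892 11.225
```

View pics/s1z.png

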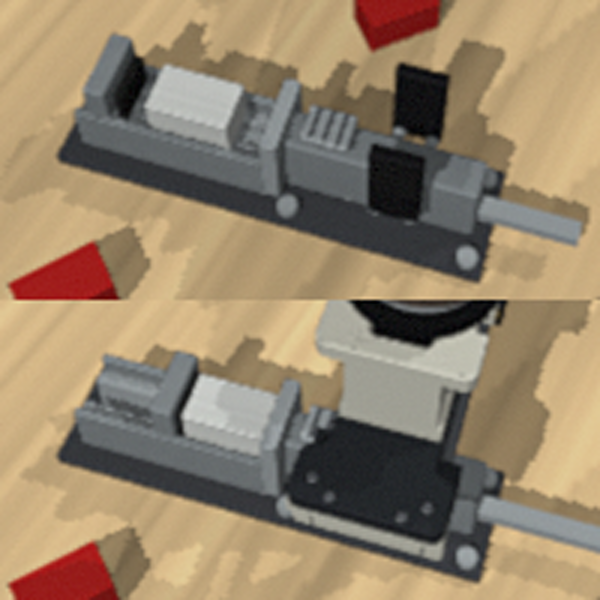

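After three squeezes the jaw has advanced and the sample is nearly at the stop. I'll do three more, then compare frames to see whether the jaw has stopped advancing.

```bash
python3 - <<'E'
from h import *
prev=cv2.imread('pics/s1.png')
for i in range(3):
    effector.close(f_grip=30); manip.sleep(.15); g=manip.current_finger_gap()
    effector.open_jaws(); manip.sleep(.25)
    c,im=snap('side',f's2_{i}'); im=im[:,:,::-1]
    d=cv2.absdiff(im,prev)[255:325,215:297].max(2); print(g,manip.current_clock(),(d>40).sum()); prev=im
P=[cv2.imread(f'pics/{n}.png')[250:330,210:320] for n in('s1','s2_0','s2_1','s2_2')]
cv2.imwrite('pics/s2z.png',cv2.resize(np.vstack([np.hstack(P[:2]),np.hstack(P[2:])]),(792,576),interpolation=cv2.INTER_CUBIC))
E
```

```text
0.04134818503582536 13.525 0
0.04123203254913768 15.775 0
0.0410125214791958 18.025 0
```

View pics/s2z.png

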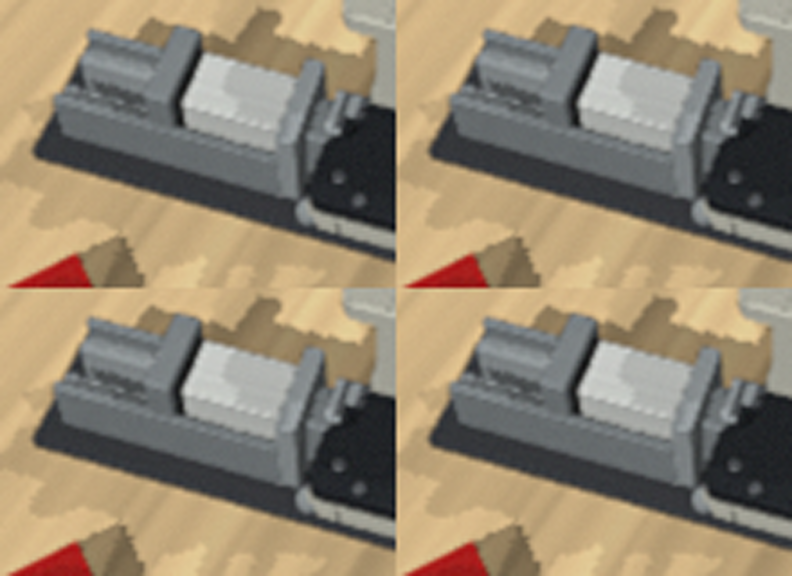

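Nothing has changed since the third squeeze, so the sample is tight at the stop and the jaw is saturated. Now I'll press the tab.

```bash
python3 - <<'E'
from h import *
P=np.array([.435,.2167]);T=np.array([.4799,.2268])
manip.servo_line([*P,.15],vel=.15)
effector.close(f_grip=10)
manip.servo_line([*T,.1],vel=.12)
f0=np.array(manip.current_force())
for z in(.072,.066,.063,.0615,.060,.059):
    manip.servo_line([*T,z],vel=.05)
    df=np.array(manip.current_force())-f0
    print(z,manip.current_tool_pos().round(4),df.round(1),round(manip.current_clock(),1))
    if df[2]>9: break
manip.sleep(2.2)
snap('side','s3');print(manip.current_clock())
b=cv2.imread('pics/s3.png')[240:340,200:400]
cv2.imwrite('pics/s3z.png',cv2.resize(b,(800,400),interpolation=cv2.INTER_CUBIC))
E
```

```text
0.072 [0.4799 0.2269 0.0719] [-0.3  0.4 -0.2] 21.6
0.066 [0.4807 0.2273 0.0664] [1.4 0.7 4. ] 21.9
0.063 [0.4807 0.2273 0.0635] [0.6 0.6 4.8] 22.1
0.0615 [0.4807 0.2273 0.0623] [0.4 0.6 7.1] 22.4
0.06 [0.4808 0.2273 0.0621] [-1.8 -1.2 19.7] 22.6
24.8583
```

View pics/s3z.png

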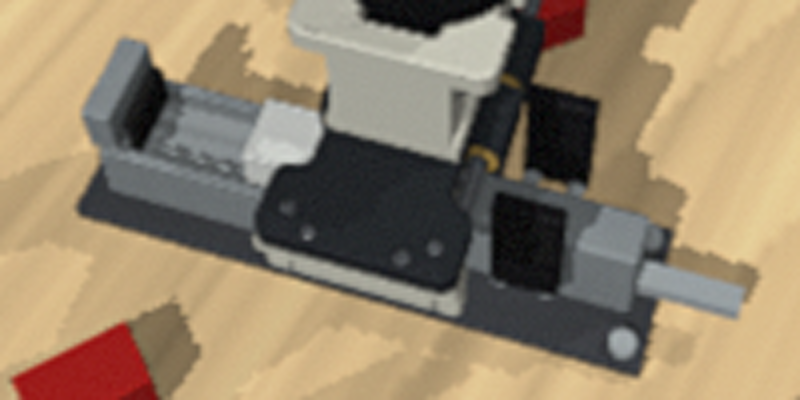

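The jaw, at (125,95), is fully back and the sample is at the stop. I'll hold a bit longer, lift, and check.

```bash
python3 - <<'E'
from h import *
manip.sleep(1.0)
manip.servo_line([.4799,.2268,.1],vel=.08)
manip.servo_line([.4799,.2268,.24],vel=.15)
snap('side','s4');print(manip.current_clock(),np.round(manip.current_force(),1))
b=cv2.imread('pics/s4.png')[240:340,200:400]
cv2.imwrite('pics/s4z.png',cv2.resize(b,(800,400),interpolation=cv2.INTER_CUBIC))
E
```

```text
27.6417 [ 0.4 -0.7 -0. ]
```

View pics/s4z.png

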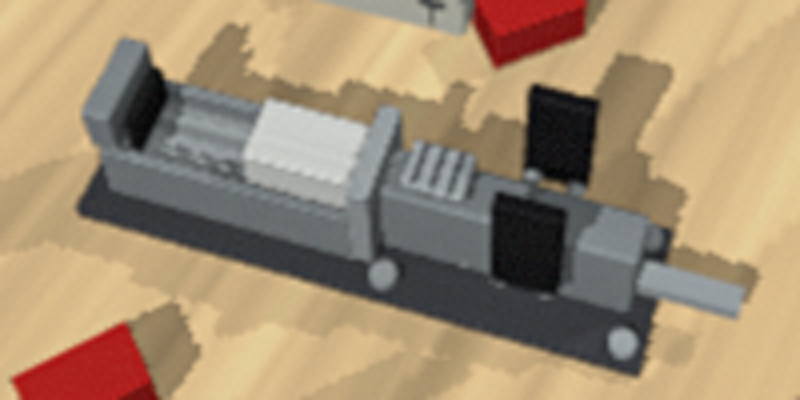

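The sample, at (305,150), lies against the stop at (375,180). The jaw is fully open, the tab is up, and the paddles are open.

```bash
python3 -c "
from h import *
print(manip.hand_in())"
```

```text
the job is handed in; nothing more can be done
None
```

Job handed in at about 28 s: six squeezes drove the sample tight against the stop, and pressing the tab ran the jaw fully back; the last picture shows the sample at the stop with tab and trigger released, and the empty clamp was never approached.

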